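Hold the sample cell in the beam

TASK

Slide the lamp dimmer until its grip is level with the orange index mark and leave it there, then take the blue-stoppered glass cell out of the rack, gripping it by its two frosted faces only and never touching its clear windows. Finish while holding the cell still in the light path, midway between lamp and detector: upright, turned so that its windows face squarely along the beam, and with the beam going through the middle of the windows, so keep holding and put nothing down. Leave the other cells and the things lying around where they are.

Things in the scene. Friction and masses are not known exactly. Their poses are not given: they have to be found in the camera images.
- dimmer (a joint): the lamp dimmer's slide grip on the console: metres along the track, 0 to 0.10, growing towards the console's +y end; it stays where it is left and takes about 1.5 N to move
- dimmer_top (a point): centre of the top of the dimmer's black slide grip (white line across its top). The grip is 28 mm across the track (x), 20 mm along it (y) and stands 32 mm above the console's flat top
- console: fixed light-grey box, 110 mm (x) by 190 mm (y) by 45 mm tall, origin at the centre of its underside; the dimmer track runs along its y axis through the middle of its top
- index: orange index mark lying fixed on the console's top, 24 mm (x) by 5 mm along the track (y) by 4 mm tall, 20 to 44 mm to the console's +x side of the track's centre line, axes parallel to the console's. The dimmer is set when the slide grip's centre line is level with it (same y in the console's frame)
- rack: fixed white block, 60 mm (x) by 200 mm (y) by 20 mm tall, origin at the centre of its underside, with three 12 mm deep wells 60 mm apart in a row along its y, one at the middle; a glass cell stands in each, parallel to the rack's axes, with 1.5 mm play each side, its foot 8 mm above the table
- sample: glass cell, 20 mm (own x) by 28 mm (own y) by 63 mm tall with its stopper; this one has the blue stopper. Origin at the centre of its foot, z up. Its two frosted white faces look to its own +x and -x (20 mm apart, 26 mm wide, from the foot to 55 mm up), its two clear windows to its own +y and -y. About 70 g; it stands in any of the three wells
- sample_frosted: the two frosted side plates of the blue-stoppered cell (same origin and axes as sample): where it may be gripped
- sample_windows: the two clear windows of the blue-stoppered cell, 15 mm wide, on its +y and -y ends (same origin and axes as sample): fingers must not touch them
- sample_stopper: blue stopper, 17 by 24 mm, from 55 to 63 mm above the foot (same origin and axes as sample); 1.5 mm narrower than the frosted faces on each side
- sample_mid (a point): middle of the blue-stoppered cell's windows, on its axis 27 mm above the foot; axes as sample
- bench: fixed optical bench on the black breadboard: black rail 60 mm (x) by 320 mm (y) by 18 mm tall, grey lamp house on its +y end, silver detector on its -y end, tops 130 and 118 mm above the underside, which is 12 mm above the table. Origin: centre of the underside. The green beam runs along y, 90 mm above the underside, across a free gap of 130 mm between round nozzles
- beam_mid (a point): point on the beam's axis midway between the lamp's and the detector's nozzles, 90 mm above the bench's underside; axes as bench (y along the beam, z up)
- white_cell: another glass cell, 20 mm (own x) by 28 mm (own y) by 63 mm tall with its stopper; white stopper, standing in the rack: leave it alone; origin at its foot
- red_cell: another glass cell, 20 mm (own x) by 28 mm (own y) by 63 mm tall with its stopper; red stopper, standing in the rack: leave it alone; origin at its foot
- dish: closed clear dish lying on the table, 94 mm across, 18 mm tall; bystander; origin under its centre
- battery: black box with a yellow-green top, 60 x 60 x 52 mm; bystander; origin under its centre
- post: small steel post on a round black foot with a black lens mount on top, 44 mm across, 100 mm tall; bystander; origin under its foot
- bottle: white bottle with a red cap, 60 mm across, 150 mm tall; bystander; origin under its centre
- driver: yellow-handled screwdriver, 180 mm long, lying beside the breadboard; bystander; origin near its middle, on its underside
There are look-alikes about, which are no part of the job. Leave any red look-alike of the console alone.

How it is judged (in metres and radians):
On the way, in this order (a step that is already met when the one before it is completed fails the run):
1. the dimmer's grip is level with the orange index mark (within 5 mm) (y of dimmer_top in the frame of index between -0.005 and 0.005 m), for 0.3 s.
2. the blue-stoppered cell is held by its frosted faces, clear of the rack (contact force between the fingers and sample_frosted above 2 N and height (world z) of sample above 0.03 m and contact force between sample and rack below 0.1 N), for 0.2 s.
At the end, for the whole second after the job is handed in: Dimmer within 5 mm of the index. Fingers alone hold the blue-stoppered cell, still, by its frosted faces; window middle within 5 mm sideways and 10 mm in height of the beam axis, 20 mm of mid-gap along it; windows square to the beam and cell upright within 0.14 rad; not by the stopper (all of step 1 and x of sample_mid in the frame of beam_mid between -0.005 and 0.005 m and y of sample_mid in the frame of beam_mid between -0.02 and 0.02 m and z of sample_mid in the frame of beam_mid between -0.01 and 0.01 m and angle between the y axis of sample and the y axis of bench, either way round below 0.14 rad and angle between sample's own z axis and vertical below 0.14 rad and contact force between the fingers and sample_frosted above 2 N and contact force between the fingers and sample_stopper below 0.5 N and contact force between sample and bench below 0.1 N and contact force between sample and rack below 0.1 N and linear speed of sample below 0.02 m/s); the arm keeps its last pose, push and grip.
It fails at once if a finger touches a clear window of the blue-stoppered cell (contact force between the fingers and sample_windows above 0.5 N).
It fails at once if another cell is moved by over 10 mm (distance of any of white_cell, red_cell from where it was at the start of the episode above 0.01 m).
It fails at once if a thing lying around is moved by over 25 mm (distance of any of dish, battery, post, bottle, driver from where it was at the start of the episode above 0.025 m).
It also fails if it takes over 59 s, if anything falls off the work surface, if the arm or the gripper's body presses on something with over 40 N, if the wrist force passes 120 N, or if a joint passes its speed limit or range.

ROBOT

A 6-joint arm with a two-finger parallel gripper is mounted at the origin on the work surface. World frame = base frame: x ahead of the robot, y to its left, z up, the work surface at z = 0. Lengths are in mm, angles in rad, forces in N, time in s.
With the tool pointing down it reaches from about 275 to 825 mm from the base axis. Payload 5.2 kg.
Tool frame: the origin (TCP) lies midway between the tips of the shut fingers; the grasp point (between the pads) lies 19 mm behind it; z points along the fingers, y is the line along which they close (so a half turn about z gives the same grasp; the last joint's range is limited). The gripper opens to 93 mm and grips with 3 to 60 N. Pads are 15 mm wide; open, the fingers measure 128 mm over their backs; the gripper's body (75 mm by 188 mm) begins 65 mm behind the grasp point.
Start: joints at [-1.415, 0.259, 1.535, -0, 1.348, -0.203], TCP at [193.154, -514.972, 218.653] pointing down, gripper open.
Joint ranges: [-3.14, 3.14], [-0.91, 2.08], [0.19, 2.58], [-1.22, 4.36], [0.22, 2.71], [-3.12, 3.12]. Speed limits (rad/s): [2.57, 2.57, 3.14, 3.14, 3.14, 3.14].

INTERFACE

Orientations are given as a unit quaternion [x, y, z, w].
In Python, from workcell import env, cams, ticket gives the robot as it stands. The module is installed in compiled form; this text tells all that it offers.
- The arm moves only by the tool play_rows, never from a script. Its argument "deltas" is a list of rows, each an object with "xyz": the shift along the world's x, y, z in cm, a list of three; "angular": the turn, a rotation vector about the world's x, y, z in degrees, a list of three; "fingers": the opening, from 0 (shut) to 1 (fully open). In form: [{"xyz": [x, y, z], "angular": [ax, ay, az], "fingers": fingers}, ...]. A call has 1 to 12 rows; each row is the pose to reach, as a shift and turn from the pose commanded when the call began; what a row does not reach only later rows make up. A row lasts 1/12 s, in which the tool goes at most 41.7 mm and 7.16 degrees, less where a joint would pass 70% of its speed; a pose out of reach is approached as far as the arm can. A call with a gripper value outside its range is refused whole. The fingers move at their own pace and stop on an object; "force" is the grip in N (left out, the last holds). Time passes only in rows, so rows that repeat a pose let the fingers close. It gives the time, the measured TCP pose, the force, the opening and the grip force at its end, in the units of the state.
- env.get_obs(): the state, without advancing time (a new reading comes with each control period).
- cams.grab_frame(name): name is "scene" or "side" or "wrist"; returns the picture (420x560x3 uint8, red, green, blue); there is no depth.
- cams.get_calibration(name): a dict with "fx", "fy", "cx", "cy" (pixels), "dist_coeffs" ([k1, k2, p1, p2, k3] as OpenCV has them; the pictures are not rectified), "extrinsics" (4x4, takes a point from world to camera coordinates). Camera axes: x right, y down, z forward; pixel columns grow to the right and rows downward; lengths in mm; the calibration is good to about 2 mm. A picture is of the moment at which its call begins: read the wrist's pose just before it. get_calibration takes no time and is no camera call; for the wrist camera it gives the pose at the moment of the call.
- ticket.hand_in(): hands the job in; it is judged then, once.
The state is a dict: "time": time; "q": joint angles; "qd": joint speeds; "joint_torque": joint torques, N m; "ee_pos": TCP position; "eef_rot": TCP orientation; "contact_force": force on the tool from outside, world axes, zero at the start; "wrist_torque": the same for the moment, N m; "grip_width": opening from 0.0 (shut) to 1.0 (fully open); "grasp_force": force on a finger pad.
Only numpy, scipy, OpenCV 4.12 (cv2) and the standard library are available. Lean on these libraries where they do the work, as an engineer would, in place of code of your own. Each camera call takes 0.05 s, during which the arm holds its last target. There are 200 camera calls.

## Working session

There is one attempt and no reset: what is moved stays moved. The work goes in short steps, Python scripts to look and compute and a tool call to move; the robot and the scene stay as the last step left them, time stands still between calls to the robot, and variables do not carry over. Pictures are saved under pics/ and viewed, at most 10 in all, crops included, and the job is handed in when it is done.

Besides the shell and the picture viewer there is one more tool, called after ">>>" as name([rows], argument=value, ...), one row to a line, values as JSON. play_rows: Moves the arm, as the interface text tells. Its arguments: {"type":"object","properties":{"deltas":{"type":"array"},"force":{"type":"number"}},"required":["deltas"]}

```bash
mkdir -p pics
cat > h.py <<'E'
import numpy as np,cv2
from workcell import env,cams,ticket
def cal(n):
    c=cams.get_calibration(n);K=np.array([[c['fx'],0,c['cx']],[0,c['fy'],c['cy']],[0,0,1.]])
    return K,np.array(c['dist_coeffs'],float),np.array(c['extrinsics'],float)
def ray(c,px):
    K,d,E=c;u=cv2.undistortPoints(np.array([[px]],float),K,d)[0,0]
    R=E[:3,:3];return -R.T@E[:3,3],R.T@np.array([u[0],u[1],1])
def atz(c,px,z):
    o,d=ray(c,px);return (o+d*(z-o[2])/d[2]).round(1)
def proj(c,P):
    K,d,E=c;return cv2.projectPoints(np.array(P,float).reshape(-1,1,3),cv2.Rodrigues(E[:3,:3])[0],E[:3,3],K,d)[0][:,0]
def tri(obs):
    A=np.zeros((3,3));b=np.zeros(3)
    for c,px in obs:
        o,d=ray(c,px);d/=np.linalg.norm(d);M=np.eye(3)-np.outer(d,d);A+=M;b+=M@o
    return np.linalg.solve(A,b).round(1)
E
python3 - <<'E'
from h import *
for n in('scene','side'):
    im=cams.grab_frame(n)[:,:,::-1];cv2.imwrite(f'pics/{n}0.png',im)
    c=cal(n);print(n,ray(c,(280,210)),c[0][0,0])
print(env.get_obs())
E
```

```text
scene (array([1284.22213928, -280.78213854,  686.27780258]), array([-0.79201463,  0.26297208, -0.55102131])) 412.2774295117024
side (array([-62.98608256, 717.17281529, 755.62511733]), array([ 0.48374422, -0.65302698, -0.5827133 ])) 400.77343082074265
{'time': 0.1, 'q': array([-1.41480690e+00,  2.59240465e-01,  1.53594966e+00, -1.79003752e-05,
        1.34800096e+00, -2.02800082e-01]), 'qd': array([ 8.67470590e-04, -1.91798488e-03, -4.49701235e-03,  1.80246725e-03,
        9.74904022e-04,  1.55367144e-05]), 'joint_torque': array([ 2.52827907e-03, -4.38209367e+01, -2.84643352e+01,  7.21948897e-02,
        3.62493005e-02, -4.94627375e-05]), 'ee_pos': array([ 193.06680709, -514.48439298,  217.92642897]), 'eef_rot': array([ 9.83951201e-01,  1.78435967e-01,  9.97911250e-06, -7.99197243e-04]), 'contact_force': array([-0.75050302, -0.16359781,  0.23354844]), 'wrist_torque': array([ 0.00990896,  0.04340811, -0.06174252]), 'grasp_force': 0.0, 'grip_width': 1.0024463421521754}
```

View pics/scene0.png

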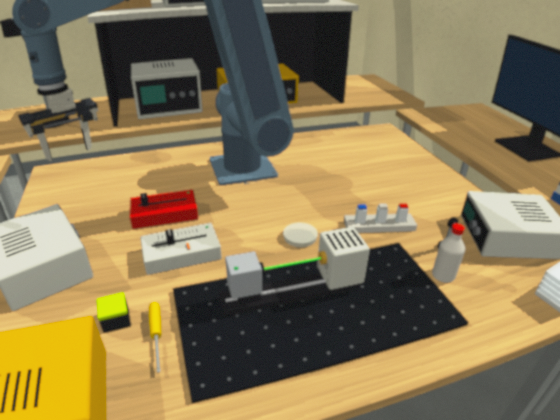

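View pics/side0.png

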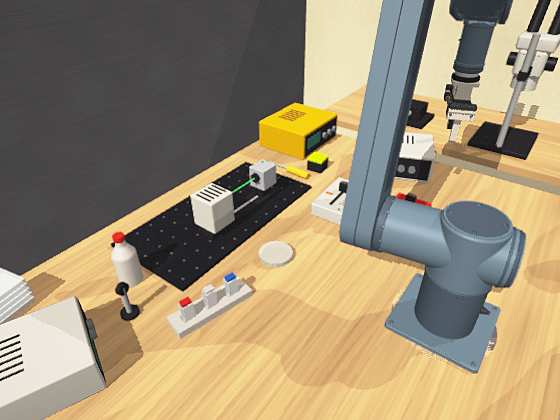

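The scene view shows the light-grey console at about (180,250) with its grip at (170,236) and the orange mark at (187,246). The red look-alike console is at (163,208), so I'll leave it alone. The cells are blue (362,210), white (382,212) and red (403,210). The bench runs from the detector (244,272) to the lamp (343,255). The side view agrees: blue (231,279), white (209,291), red (185,303), with the console partly hidden by the arm.

Lookalikes for the console are the red box at (163,208) and the white instrument boxes at (40,255) and (515,225). For the cell they are the white and red stoppers. I choose the grey console at (180,250) and the blue stopper at (362,210).

Run:
```python
import cv2,numpy as np
a=cv2.imread('pics/scene0.png');b=cv2.imread('pics/side0.png')
f=lambda im,x,y,w,h,s:cv2.resize(im[y:y+h,x:x+w],None,fx=s,fy=s,interpolation=cv2.INTER_CUBIC)
L=[f(a,135,220,100,75,4),f(a,335,190,100,75,4),f(a,220,220,160,120,2.5),f(b,160,260,100,75,4)]
m=np.vstack([np.hstack(L[:2]),np.hstack(L[2:])]);print(m.shape);cv2.imwrite('pics/m1.png',m)
```

```text
(600, 800, 3)
```

View pics/m1.png

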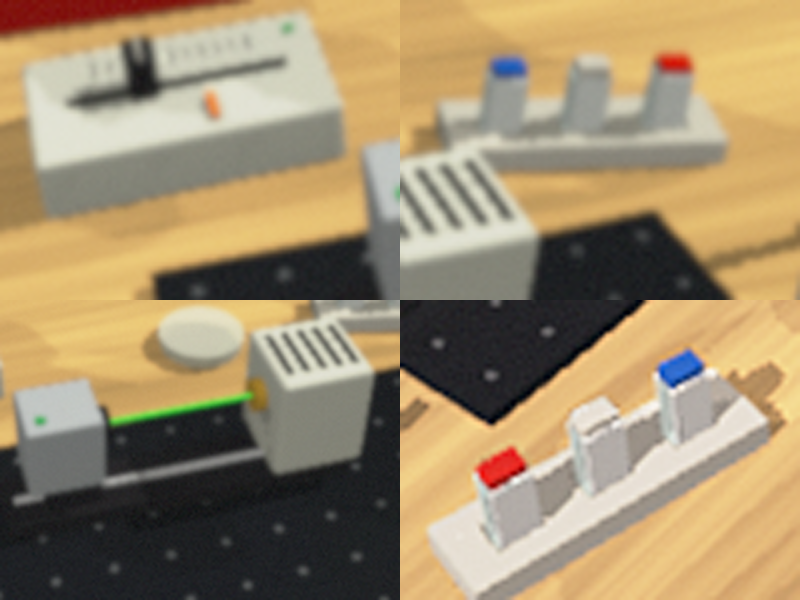

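Run:
```python
from h import *
from scipy.optimize import least_squares
s=cal('scene');d=cal('side')
def fit(L,W,z,obs,x0):
    C=np.array([[-L,-W],[-L,W],[L,W],[L,-W]])/2
    def P(p):
        c,n=np.cos(p[2]),np.sin(p[2]);return np.c_[C@np.array([[c,n],[-n,c]])+p[:2],np.full(4,z)]
    f=lambda p:np.concatenate([(proj(k,P(p))[i]-o).ravel() for k,i,o in obs])
    r=least_squares(f,x0,x_scale=[10,10,.1]);print(r.x.round(3),np.degrees(r.x[2]).round(1),r.fun.reshape(-1,2).round(1).tolist())
co=np.array([(141,237),(212,223.5),(220,251.8),(145.5,262)])
for p in co:print(atz(s,p,45))
fit(110,190,45,[(s,[0,1,2,3],co)],[450,-350,0])
rk=np.array([(345,215.8),(411.3,214.3),(416.3,225.5),(345.3,225.5)])
# side: far/right corners: y smaller to the right
rs=np.array([(252,288.8),(178.8,330),(167.5,317.5),(240,277.5)])
for p in rk:print(atz(s,p,20))
for p in rs:print('side',atz(d,p,20))
fit(60,200,20,[(s,[0,1,2,3],rk)],[450,100,0]);fit(60,200,20,[(d,[0,1,2,3],rs)],[450,100,0])
print('blue',atz(s,(362,205.5),71),atz(d,(230.5,276.3),71),tri([(s,(362,205.5)),(d,(230.5,276.3))]))
print('grip',atz(s,(170,230.5),77),'idx',atz(s,(188,245.8),47))
print('beam',atz(s,(264,269.2),102),atz(s,(320,258.8),102))
```

```text
[ 379.9 -357.7   45. ]
[ 372.8 -170.1   45. ]
[ 497.1 -172.4   45. ]
[ 484.7 -351.2   45. ]
[ 4.33192e+02 -2.62429e+02  2.00000e-03] 0.1 [[0.0, -0.3], [1.3, 0.9], [1.3, -2.6], [-2.5, 1.5]]
[409.3 208.1  20. ]
[459.2 401.5  20. ]
[513.1 383.5  20. ]
[453.6 188.1  20. ]
side [406.4 202.8  20. ]
side [460.  393.3  20. ]
side [507.3 384.7  20. ]
side [456.  190.7  20. ]
[ 4.58551e+02  2.95100e+02 -3.01000e-01] -17.2 [[-1.2, -1.7], [-0.5, 0.2], [0.2, 0.8], [1.5, 0.6]]
[ 4.57863e+02  2.92505e+02 -2.63000e-01] -15.0 [[0.8, 0.8], [0.4, 2.2], [-0.4, -2.1], [-0.8, -1.4]]
blue [443.5 238.6  71. ] [441.  237.4  71. ] [441.9 238.2  70.5]
grip [ 418.1 -282.1   77. ] idx [ 453.7 -244.9   47. ]
beam [ 651.2 -104.1  102. ] [654.3  22.6 102. ]
```

>>> play_rows([
  {"xyz": [3, 3, 0.5], "angular": [0, 0, -3], "fingers": 1},
  {"xyz": [6, 6, 1], "angular": [0, 0, -6], "fingers": 1},
  {"xyz": [9, 9, 1], "angular": [0, 0, -9], "fingers": 1},
  {"xyz": [12, 12, 1], "angular": [0, 0, -12], "fingers": 1},
  {"xyz": [15, 15, 1], "angular": [0, 0, -15], "fingers": 1},
  {"xyz": [18, 18, 1], "angular": [0, 0, -18], "fingers": 1},
  {"xyz": [21, 21, 1], "angular": [0, 0, -20.6], "fingers": 0.5},
  {"xyz": [23, 23, 1], "angular": [0, 0, -20.6], "fingers": 0.5},
  {"xyz": [23, 23.5, 1], "angular": [0, 0, -20.6], "fingers": 0.5},
  {"xyz": [23, 23.5, 1], "angular": [0, 0, -20.6], "fingers": 0.5},
  {"xyz": [23, 23.5, 1], "angular": [0, 0, -20.6], "fingers": 0.5},
])

```text
time: 1.02
ee_pos: [422.8, -279.9, 228.4]
eef_rot: [1.0, 0.0, -0.0, 0.0]
contact_force: [-0.2, -0.6, 0.0]
grip_width: 0.692
grasp_force: 0.0
```

Run:
```python
from h import *
import pickle
o=env.get_obs();c=cal('wrist');im=cams.grab_frame('wrist')[:,:,::-1];cv2.imwrite('pics/w1.png',im)
pickle.dump(c,open('w1.pkl','wb'));print(o['ee_pos'],o['eef_rot'],o['time'],ray(c,(280,210)))
```

```text
[ 422.81714566 -279.89755414  228.35945843] [ 9.99999832e-01  3.36849503e-04 -4.71495458e-04  1.41540052e-05] 1.0167 (array([ 501.21937535, -280.99270141,  394.85298173]), array([-0.29417784,  0.00507188, -0.95580134]))
```

View pics/w1.png

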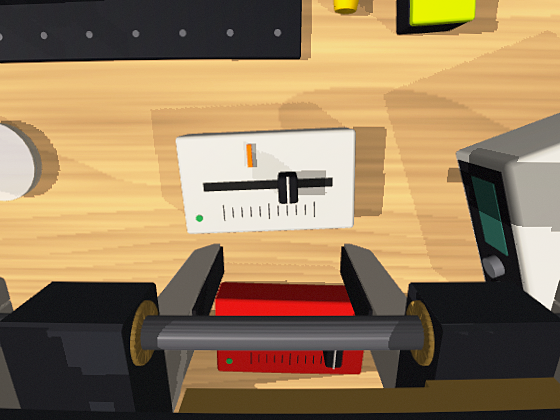

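The grey console is at (177–355, 128–233), with the grip at about (288,187), the orange mark at (250,155) and the red look-alike below at (290,330). I'll do a close crop to read the grip's top.

Run:
```python
import cv2
a=cv2.imread('pics/w1.png')[120:245,170:370];cv2.imwrite('pics/w1c.png',cv2.resize(a,None,fx=4,fy=4,interpolation=cv2.INTER_CUBIC))
```

```text
(no output)
```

View pics/w1c.png

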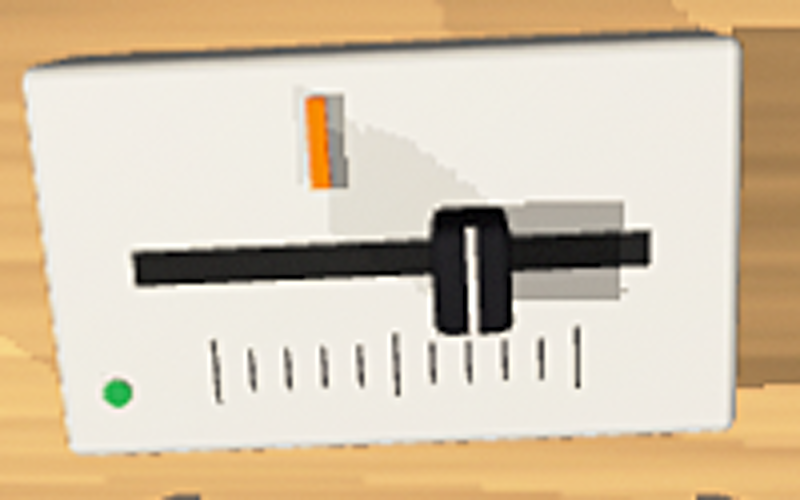

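The crop confirms it: grip top centre is at pixel (288,190), orange index centre at (249.5,155.5).

Run:
```python
from h import *
import pickle
c=pickle.load(open('w1.pkl','rb'));p=lambda X,Y:(170+X/4-.4,120+Y/4-.4)
for n,X,Y,z in[('line a',470,228,77),('line b',473,330,77),('idx a',316,97,49),('idx b',320,187,49),('tr',133,268,45),('tr',650,247,45),('c',25,70,45),('c',740,38,45),('c',733,430,45),('c',72,452,45)]:print(n,atz(c,p(X,Y),z))
```

```text
line a [ 437.5 -286.3   77. ]
line b [ 411.6 -287.2   77. ]
idx a [ 466.4 -246.8   49. ]
idx b [ 442.9 -247.2   49. ]
tr [ 420.2 -195.4   45. ]
tr [ 425.9 -335.5   45. ]
c [ 473.2 -170.6   45. ]
c [ 481.1 -356.5   45. ]
c [ 373.4 -361.2   45. ]
c [ 366.8 -174.4   45. ]
```

>>> play_rows([
  {"xyz": [0.1, -0.6, -3], "angular": [0, 0, 2.3], "fingers": 0.5},
  {"xyz": [0.2, -0.7, -6], "angular": [0, 0, 2.3], "fingers": 0.5},
  {"xyz": [0.2, -0.7, -9], "angular": [0, 0, 2.3], "fingers": 0.5},
  {"xyz": [0.2, -0.7, -12], "angular": [0, 0, 2.3], "fingers": 0.5},
  {"xyz": [0.2, -0.7, -15], "angular": [0, 0, 2.3], "fingers": 0.5},
  {"xyz": [0.2, -0.7, -17], "angular": [0, 0, 2.3], "fingers": 0.5},
  {"xyz": [0.2, -0.7, -17.2], "angular": [0, 0, 2.3], "fingers": 0.5},
  {"xyz": [0.2, -0.7, -17.2], "angular": [0, 0, 2.3], "fingers": 0.1},
  {"xyz": [0.2, -0.7, -17.2], "angular": [0, 0, 2.3], "fingers": 0.1},
  {"xyz": [0.2, -0.7, -17.2], "angular": [0, 0, 2.3], "fingers": 0.1},
  {"xyz": [0.2, -0.7, -17.2], "angular": [0, 0, 2.3], "fingers": 0.1},
  {"xyz": [0.2, -0.7, -17.2], "angular": [0, 0, 2.3], "fingers": 0.1},
], force=10)

```text
time: 2.07
ee_pos: [425.8, -287.6, 58.1]
eef_rot: [1.0, 0.02, 0.001, 0.001]
contact_force: [-0.4, 0.7, 4.5]
grip_width: 0.213
grasp_force: 10.0
```

>>> play_rows([
  {"xyz": [0, 0.6, 0], "angular": [0, 0, 0], "fingers": 0.1},
  {"xyz": [-0.1, 1.3, 0], "angular": [0, 0, 0], "fingers": 0.1},
  {"xyz": [-0.1, 2.0, 0], "angular": [0, 0, 0], "fingers": 0.1},
  {"xyz": [-0.1, 2.7, 0], "angular": [0, 0, 0], "fingers": 0.1},
  {"xyz": [-0.15, 3.4, 0], "angular": [0, 0, 0], "fingers": 0.1},
  {"xyz": [-0.15, 3.9, 0], "angular": [0, 0, 0], "fingers": 0.1},
  {"xyz": [-0.15, 3.9, 0], "angular": [0, 0, 0], "fingers": 0.1},
  {"xyz": [-0.15, 3.9, 0], "angular": [0, 0, 0], "fingers": 0.1},
  {"xyz": [-0.15, 3.9, 0], "angular": [0, 0, 0], "fingers": 0.1},
  {"xyz": [-0.15, 3.9, 0], "angular": [0, 0, 0], "fingers": 0.1},
])

```text
time: 2.9
ee_pos: [424.1, -247.6, 58.0]
eef_rot: [1.0, 0.02, 0.001, 0.001]
contact_force: [-2.1, 1.8, 9.2]
grip_width: 0.215
grasp_force: 10.0
```

>>> play_rows([
  {"xyz": [0, 0, 0], "angular": [0, 0, 0], "fingers": 0.5},
  {"xyz": [0, 0, 0], "angular": [0, 0, 0], "fingers": 0.5},
  {"xyz": [0, 0, 0], "angular": [0, 0, 0], "fingers": 0.5},
  {"xyz": [0, 0, 0], "angular": [0, 0, 0], "fingers": 0.5},
  {"xyz": [0, 0, 3], "angular": [0, 0, 0], "fingers": 0.5},
  {"xyz": [0, 0, 7], "angular": [0, 0, 0], "fingers": 0.5},
  {"xyz": [0, 0, 11], "angular": [0, 0, 0], "fingers": 0.5},
  {"xyz": [0, 0, 15], "angular": [0, 0, 0], "fingers": 0.5},
  {"xyz": [0, 0, 17], "angular": [0, 0, 0], "fingers": 0.5},
  {"xyz": [0, 0, 17], "angular": [0, 0, 0], "fingers": 0.5},
  {"xyz": [0, 0, 17], "angular": [0, 0, 0], "fingers": 0.5},
])

```text
time: 3.82
ee_pos: [424.1, -248.3, 227.5]
eef_rot: [1.0, 0.02, 0.001, 0.001]
contact_force: [0.8, 0.2, -1.1]
grip_width: 0.501
grasp_force: 0.0
```

Run:
```python
from h import *
import pickle
o=env.get_obs();c=cal('wrist');im=cams.grab_frame('wrist')[:,:,::-1];pickle.dump(c,open('w2.pkl','wb'))
print(o['ee_pos'],o['time'],proj(c,[[454.7,-247,49],[423,-248,77]]))
a=im[120:245,170:370];cv2.imwrite('pics/w2c.png',cv2.resize(a,None,fx=4,fy=4,interpolation=cv2.INTER_CUBIC))
```

```text
[ 424.10092531 -248.3015253   227.52064103] 3.8167 [[280.23872649 156.83186764]
 [279.98539909 192.84918414]]
```

View pics/w2c.png

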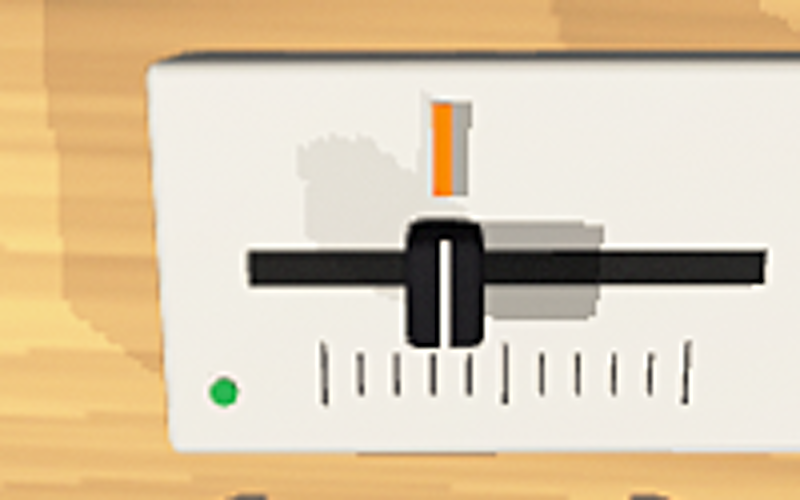

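The white line (445) and orange mark (442) are level to within 1 mm. Now over to the rack.

>>> play_rows([
  {"xyz": [0.2, 4, 0], "angular": [0, 0, 6], "fingers": 0.5},
  {"xyz": [0.4, 8, 0], "angular": [0, 0, 12], "fingers": 0.5},
  {"xyz": [0.6, 12, 0], "angular": [0, 0, 18], "fingers": 0.5},
  {"xyz": [0.8, 16, 0], "angular": [0, 0, 24], "fingers": 0.5},
  {"xyz": [1, 20, 0], "angular": [0, 0, 30], "fingers": 0.5},
  {"xyz": [1.2, 24, 0], "angular": [0, 0, 36], "fingers": 0.5},
  {"xyz": [1.4, 28, 0], "angular": [0, 0, 42], "fingers": 0.5},
  {"xyz": [1.6, 32, 0], "angular": [0, 0, 48], "fingers": 0.5},
  {"xyz": [1.8, 36, 0], "angular": [0, 0, 54], "fingers": 0.5},
  {"xyz": [1.8, 40, 0], "angular": [0, 0, 60], "fingers": 0.5},
  {"xyz": [1.8, 43, 0], "angular": [0, 0, 66], "fingers": 0.5},
  {"xyz": [1.8, 46, 0], "angular": [0, 0, 71.7], "fingers": 0.5},
])

```text
time: 4.87
ee_pos: [439.8, 213.8, 224.1]
eef_rot: [0.797, 0.604, -0.002, -0.001]
contact_force: [0.1, -0.4, 0.4]
grip_width: 0.498
grasp_force: 0.0
```

>>> play_rows([
  {"xyz": [0, 2, 0], "angular": [0, 0, 0], "fingers": 0.5},
  {"xyz": [0, 2, 0], "angular": [0, 0, 0], "fingers": 0.5},
  {"xyz": [0, 2, 0], "angular": [0, 0, 0], "fingers": 0.5},
  {"xyz": [0, 2, 0], "angular": [0, 0, 0], "fingers": 0.5},
])

```text
time: 5.2
ee_pos: [440.8, 231.2, 225.0]
eef_rot: [0.799, 0.602, -0.002, -0.0]
contact_force: [0.6, -0.2, -0.1]
grip_width: 0.501
grasp_force: 0.0
```

Run:
```python
from h import *
import pickle
o=env.get_obs();c=cal('wrist');im=cams.grab_frame('wrist')[:,:,::-1];pickle.dump(c,open('w3.pkl','wb'))
t=proj(c,[[442,238,71],[458,294,20]])
print(o['ee_pos'],o['q'],o['time'],t)
x,y=t.mean(0).astype(int);x=min(max(x-100,0),360);y=min(max(y-75,0),270)
print(x,y);a=im[y:y+150,x:x+200];cv2.imwrite('pics/w3c.png',cv2.resize(a,None,fx=4,fy=4,interpolation=cv2.INTER_CUBIC))
```

```text
[440.79679727 231.22792849 225.02425472] [ 2.59067262e-01  1.62007795e-01  1.64256432e+00 -5.91336055e-04
  1.34041523e+00  5.39219194e-01] 5.2 [[282.01981919 183.1803809 ]
 [282.01532719 120.78031312]]
182 76
```

View pics/w3c.png

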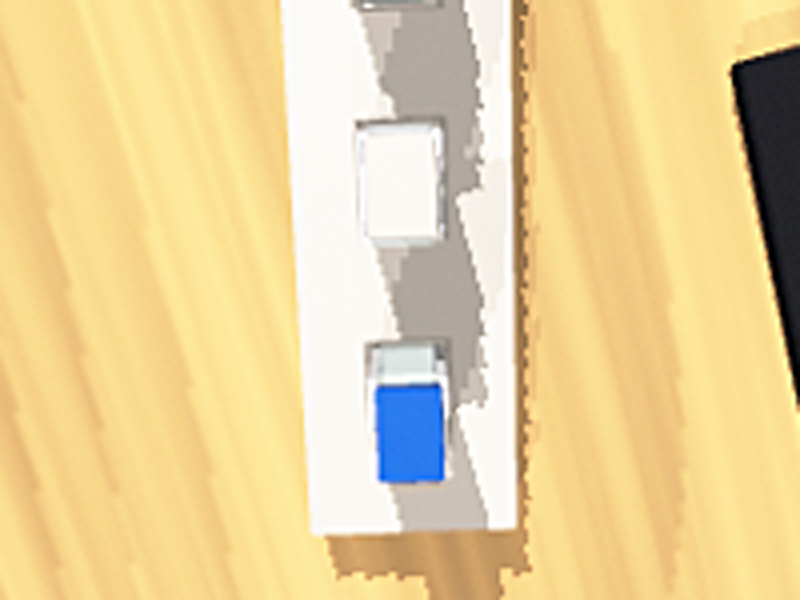

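The blue stopper's top is at crop (375–446, 385–483), with the rack edges running almost parallel to the tool axis.

Run:
```python
from h import *
import pickle
c=pickle.load(open('w3.pkl','rb'));p=lambda X,Y:(182+X/4-.4,76+Y/4-.4)
q=np.array([atz(c,p(*k),71) for k in[(375,385),(443,385),(446,481),(379,483)]]);print(q,q.mean(0))
g=lambda v:np.degrees(np.arctan2(v[1],v[0])).round(2)
print(g(q[1]-q[0]),g(q[2]-q[3]),g(q[0]-q[3]),g(q[1]-q[2]))
L=[atz(c,p(*k),20) for k in[(284,0),(312,532),(518,20),(516,527)]];print(L,g(L[0]-L[1]),g(L[2]-L[3]),g(L[3]-L[1]))
# mid-cell white
w=atz(c,p(401,182),71);print('white',w,g(w-q.mean(0)))
```

```text
[[438.9 250.7  71. ]
 [454.9 246.1  71. ]
 [449.1 222.5  71. ]
 [432.8 226.6  71. ]] [443.925 236.475  71.   ]
-16.04 -14.12 75.8 76.19
[array([441.1, 347.2,  20. ]), array([405. , 205.1,  20. ]), array([499. , 325.2,  20. ]), array([462.9, 190.1,  20. ])] 75.75 75.04 -14.52
white [458.4 295.4  71. ] 76.2
```

>>> play_rows([
  {"xyz": [0.2, 0.5, -3], "angular": [0, 0, 1.5], "fingers": 0.5},
  {"xyz": [0.2, 0.5, -6], "angular": [0, 0, 1.5], "fingers": 0.5},
  {"xyz": [0.2, 0.5, -9], "angular": [0, 0, 1.5], "fingers": 0.5},
  {"xyz": [0.2, 0.5, -11], "angular": [0, 0, 1.5], "fingers": 0.5},
  {"xyz": [0.2, 0.5, -13], "angular": [0, 0, 1.5], "fingers": 0.5},
  {"xyz": [0.2, 0.5, -14], "angular": [0, 0, 1.5], "fingers": 0.5},
  {"xyz": [0.2, 0.5, -14], "angular": [0, 0, 1.5], "fingers": 0.5},
  {"xyz": [0.2, 0.5, -14], "angular": [0, 0, 1.5], "fingers": 0.5},
  {"xyz": [0.2, 0.5, -14], "angular": [0, 0, 1.5], "fingers": 0.5},
])

```text
time: 6.0
ee_pos: [444.7, 236.8, 87.8]
eef_rot: [0.791, 0.612, 0.001, 0.0]
contact_force: [0.6, -1.2, -0.2]
grip_width: 0.504
grasp_force: 0.0
```

Run:
```python
from h import *
o=env.get_obs();print(o['ee_pos'],o['eef_rot'])
c=cal('wrist');im=cams.grab_frame('wrist')[:,:,::-1]
b=im.astype(int);m=(b[:,:,0]>150)&(b[:,:,2]<90)&(b[:,:,1]<150)
n,l,st,ce=cv2.connectedComponentsWithStats(m.astype(np.uint8))
for i in range(1,n):
    if st[i,4]>150:
        print(st[i],ce[i],atz(c,ce[i],71))
        r=cv2.minAreaRect(np.argwhere(l==i)[:,::-1].astype(np.float32));q=[atz(c,k,71) for k in cv2.boxPoints(r)];print(q,np.mean(q,0))
```

```text
[444.72731382 236.8193456   87.8227902 ] [7.91169908e-01 6.11595607e-01 9.10489349e-04 4.01586861e-04]
[ 268  224   27   40 1059] [280.94995279 243.82625118] [443.8 237.4  71. ]
[array([439.7, 251.4,  71. ]), array([454.5, 247.6,  71. ]), array([448.3, 223.1,  71. ]), array([433. , 227.1,  71. ])] [443.875 237.3    71.   ]
```

>>> play_rows([
  {"xyz": [-0.1, 0.05, -2], "angular": [0, 0, 0], "fingers": 0.5},
  {"xyz": [-0.1, 0.05, -4], "angular": [0, 0, 0], "fingers": 0.5},
  {"xyz": [-0.1, 0.05, -5.5], "angular": [0, 0, 0], "fingers": 0.5},
  {"xyz": [-0.1, 0.05, -5.9], "angular": [0, 0, 0], "fingers": 0.5},
  {"xyz": [-0.1, 0.05, -5.9], "angular": [0, 0, 0], "fingers": 0.5},
  {"xyz": [-0.1, 0.05, -5.9], "angular": [0, 0, 0], "fingers": 0.1},
  {"xyz": [-0.1, 0.05, -5.9], "angular": [0, 0, 0], "fingers": 0.1},
  {"xyz": [-0.1, 0.05, -5.9], "angular": [0, 0, 0], "fingers": 0.1},
  {"xyz": [-0.1, 0.05, -5.9], "angular": [0, 0, 0], "fingers": 0.1},
  {"xyz": [-0.1, 0.05, -5.9], "angular": [0, 0, 0], "fingers": 0.1},
  {"xyz": [-0.1, 0.05, -5.9], "angular": [0, 0, 0], "fingers": 0.1},
], force=15)

```text
time: 6.97
ee_pos: [443.2, 237.7, 28.3]
eef_rot: [0.791, 0.612, 0.001, 0.0]
contact_force: [-0.1, -0.7, 4.3]
grip_width: 0.214
grasp_force: 15.0
```

>>> play_rows([
  {"xyz": [0, 0, 0.5], "angular": [0, 0, 0], "fingers": 0.1},
  {"xyz": [0, 0, 1.2], "angular": [0, 0, 0], "fingers": 0.1},
  {"xyz": [0, 0, 2.2], "angular": [0, 0, 0], "fingers": 0.1},
  {"xyz": [0, 0, 3.5], "angular": [0, 0, 0], "fingers": 0.1},
  {"xyz": [0, 0, 5.5], "angular": [0, 0, 0], "fingers": 0.1},
  {"xyz": [0, 0, 8], "angular": [0, 0, 0], "fingers": 0.1},
  {"xyz": [0, 0, 11], "angular": [0, 0, 0], "fingers": 0.1},
  {"xyz": [0, 0, 14], "angular": [0, 0, 0], "fingers": 0.1},
  {"xyz": [0, 0, 17], "angular": [0, 0, 0], "fingers": 0.1},
  {"xyz": [0, 0, 20], "angular": [0, 0, 0], "fingers": 0.1},
  {"xyz": [0, 0, 21], "angular": [0, 0, 0], "fingers": 0.1},
  {"xyz": [0, 0, 21], "angular": [0, 0, 0], "fingers": 0.1},
])

```text
time: 7.97
ee_pos: [443.8, 238.1, 241.1]
eef_rot: [0.791, 0.612, 0.003, 0.001]
contact_force: [-0.5, 1.1, -1.3]
grip_width: 0.212
grasp_force: 15.0
```

>>> play_rows([
  {"xyz": [2, -2.8, 0], "angular": [0, 0, 1.2], "fingers": 0.1},
  {"xyz": [4, -5.6, 0], "angular": [0, 0, 2.4], "fingers": 0.1},
  {"xyz": [6, -8.4, 0], "angular": [0, 0, 3.6], "fingers": 0.1},
  {"xyz": [8, -11.2, 0], "angular": [0, 0, 4.8], "fingers": 0.1},
  {"xyz": [10, -14, 0], "angular": [0, 0, 6], "fingers": 0.1},
  {"xyz": [12, -16.8, 0], "angular": [0, 0, 7.5], "fingers": 0.1},
  {"xyz": [14, -19.6, 0], "angular": [0, 0, 9], "fingers": 0.1},
  {"xyz": [16, -22.4, 0], "angular": [0, 0, 10.5], "fingers": 0.1},
  {"xyz": [18, -25.2, 0], "angular": [0, 0, 12], "fingers": 0.1},
  {"xyz": [20, -27.4, 0], "angular": [0, 0, 13], "fingers": 0.1},
  {"xyz": [21, -28, 0], "angular": [0, 0, 13], "fingers": 0.1},
  {"xyz": [21, -28, 0], "angular": [0, 0, 13], "fingers": 0.1},
])

```text
time: 8.97
ee_pos: [653.0, -44.9, 234.0]
eef_rot: [0.718, 0.696, -0.001, -0.002]
contact_force: [-1.0, -0.2, -1.2]
grip_width: 0.216
grasp_force: 15.0
```

>>> play_rows([
  {"xyz": [0, 0, 0], "angular": [0, 0, 0], "fingers": 0.1},
  {"xyz": [0, 0, 0], "angular": [0, 0, 0], "fingers": 0.1},
  {"xyz": [0, 0, 0], "angular": [0, 0, 0], "fingers": 0.1},
])

```text
time: 9.22
ee_pos: [651.6, -41.2, 237.1]
eef_rot: [0.716, 0.698, -0.0, -0.001]
contact_force: [0.1, 0.3, -0.5]
grip_width: 0.21
grasp_force: 15.0
```

Run:
```python
from h import *
import pickle
o=env.get_obs();c=cal('wrist');im=cams.grab_frame('wrist')[:,:,::-1];pickle.dump(c,open('w4.pkl','wb'))
print(o['ee_pos'],o['eef_rot'],o['time'])
s=cams.grab_frame('scene')[:,:,::-1];print(proj(c,[[651.2,-104,102],[654.3,22.6,102],[652.7,-40.7,102]]))
a=np.vstack([cv2.resize(im,(480,360),interpolation=cv2.INTER_AREA),cv2.resize(s[210:300,220:380],(480,240)[:2],interpolation=cv2.INTER_CUBIC)])
cv2.imwrite('pics/w4.png',im);cv2.imwrite('pics/s4.png',s);cv2.imwrite('pics/v4.png',a)
```

```text
[651.58472113 -41.1713556  237.13606573] [ 7.16134302e-01  6.97962012e-01 -3.25403842e-04 -7.65615134e-04] 9.2167
[[284.16815627 256.31799579]
 [284.16053079 125.66983694]
 [284.11453572 194.69821092]]
```

View pics/v4.png

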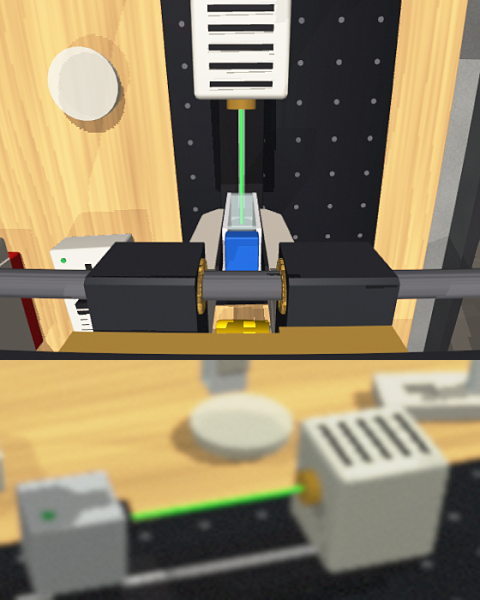

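The wrist picture shows the beam at column ~241 (half-scale), running from the lamp nozzle at (241,108) towards the held cell, with the blue stopper at (241,252). The beam is free in the gap and the cell is upright in the fingers.

Run:
```python
from h import *
import pickle
c=pickle.load(open('w4.pkl','rb'));im=cv2.imread('pics/w4.png').astype(int)
B,G,R=im[...,0],im[...,1],im[...,2]
m=(G>R+60)&(G>B+50);m[:,:240]=0;m[:,320:]=0;m[225:]=0
ys=[y for y in range(100,225) if m[y].sum()>1];print(ys[0],ys[-1])
P=[]
for y in ys[::8]:
    x=np.average(np.arange(560),weights=m[y]*(G[y]));P.append(atz(c,(x,y),102))
P=np.array(P);print(P)
k=np.polyfit(P[:,1],P[:,0],1);print('beam x(y)',k,'at -41',np.polyval(k,-41),'yaw',-np.degrees(k[0]))
s=cal('scene');print('scene recal',)
ss=cv2.imread('pics/s4.png').astype(int);g=(ss[...,1]>ss[...,2]+60)&(ss[...,1]>ss[...,0]+50);g[:250]=0;g[285:]=0;g[:,:258]=0;g[:,:][:,330:]=0
xx=np.where(g.any(0))[0];print(xx[0],xx[-1])
for x in (xx[0],xx[-1]):
    y=np.where(g[:,x])[0].mean();print((x,y),atz(s,(x,y),102))
m=(B>150)&(R<100)&(G<150);m[:240]=0
r=cv2.minAreaRect(np.argwhere(m)[:,::-1].astype(np.float32));print(r)
# stopper top z = tool z+(71-28.3)
z=237.1+42.7;q=np.array([atz(c,k,z) for k in cv2.boxPoints(r)]);print(q,q.mean(0))
for a,b in((0,1),(1,2),(2,3)):
    v=q[b]-q[a];print(np.degrees(np.arctan2(v[1],v[0])))
```

```text
127 224
[[ 6.515e+02  2.150e+01  1.020e+02]
 [ 6.512e+02  1.450e+01  1.020e+02]
 [ 6.510e+02  7.400e+00  1.020e+02]
 [ 6.509e+02  3.000e-01  1.020e+02]
 [ 6.507e+02 -7.000e+00  1.020e+02]
 [ 6.505e+02 -1.440e+01  1.020e+02]
 [ 6.503e+02 -2.180e+01  1.020e+02]
 [ 6.501e+02 -2.940e+01  1.020e+02]
 [ 6.499e+02 -3.700e+01  1.020e+02]
 [ 6.501e+02 -4.480e+01  1.020e+02]
 [ 6.499e+02 -5.270e+01  1.020e+02]
 [ 6.496e+02 -6.070e+01  1.020e+02]
 [ 6.494e+02 -6.880e+01  1.020e+02]]
beam x(y) [2.14366515e-02 6.50875292e+02] at -41 649.9963892288494 yaw -1.2282296577964866
scene recal
264 320
(np.int64(264), np.float64(268.0)) [ 647.5 -103.   102. ]
(np.int64(320), np.float64(258.0)) [651.8  23.7 102. ]
((281.5, 292.5), (45.0, 39.0), 90.0)
[[643.1 -27.2 279.8]
 [659.2 -27.6 279.8]
 [659.  -49.3 279.8]
 [642.1 -48.9 279.8]] [650.85 -38.25 279.8 ]
-1.423204846633126
-90.5280567489003
178.64414002389336
```

>>> play_rows([
  {"xyz": [-0.1, -0.2, -2], "angular": [0, 0, 0], "fingers": 0.1},
  {"xyz": [-0.1, -0.2, -4], "angular": [0, 0, 0], "fingers": 0.1},
  {"xyz": [-0.1, -0.2, -6], "angular": [0, 0, 0], "fingers": 0.1},
  {"xyz": [-0.1, -0.2, -8], "angular": [0, 0, 0], "fingers": 0.1},
  {"xyz": [-0.1, -0.2, -10], "angular": [0, 0, 0], "fingers": 0.1},
  {"xyz": [-0.1, -0.2, -12], "angular": [0, 0, 0], "fingers": 0.1},
  {"xyz": [-0.1, -0.2, -13.5], "angular": [0, 0, 0], "fingers": 0.1},
  {"xyz": [-0.1, -0.2, -14.2], "angular": [0, 0, 0], "fingers": 0.1},
  {"xyz": [-0.1, -0.2, -14.2], "angular": [0, 0, 0], "fingers": 0.1},
  {"xyz": [-0.1, -0.2, -14.2], "angular": [0, 0, 0], "fingers": 0.1},
  {"xyz": [-0.1, -0.2, -14.2], "angular": [0, 0, 0], "fingers": 0.1},
  {"xyz": [-0.1, -0.2, -14.2], "angular": [0, 0, 0], "fingers": 0.1},
])

```text
time: 10.32
ee_pos: [652.6, -44.6, 97.3]
eef_rot: [0.716, 0.698, 0.001, 0.001]
contact_force: [0.7, 1.0, -0.5]
grip_width: 0.212
grasp_force: 15.0
```

Run:
```python
from h import *
o=env.get_obs();print(o['ee_pos'],o['eef_rot'],o['time'],o['qd'].round(4),o['grasp_force'])
c=cal('wrist');im=cams.grab_frame('wrist')[:,:,::-1];s=cams.grab_frame('scene')[:,:,::-1]
cv2.imwrite('pics/w5.png',im)
b=im.astype(int);m=(b[...,0]>150)&(b[...,2]<100)&(b[...,1]<150);m[:240]=0
r=cv2.minAreaRect(np.argwhere(m)[:,::-1].astype(np.float32));print(r,atz(c,r[0],o['ee_pos'][2]+42.7))
m=(b[...,1]>b[...,2]+60)&(b[...,1]>b[...,0]+50);m[:,:240]=0;m[:,320:]=0;m[240:]=0
for y in range(60,240,15):
    if m[y].sum()>1:
        x=np.where(m[y])[0].mean();print(y,x,atz(c,(x,y),102))
a=np.vstack([cv2.resize(im[60:340,140:420],(300,300)),cv2.resize(s[225:300,240:340],(300,225),interpolation=cv2.INTER_CUBIC)]) if 0 else np.hstack([im[60:340,140:420],cv2.resize(s[215:295,240:340],(350,280),interpolation=cv2.INTER_CUBIC)])
cv2.imwrite('pics/v5.png',a)
```

```text
[652.57706406 -44.57082179  97.25117394] [0.71649294 0.69759303 0.00071797 0.00114734] 10.3167 [-0.0019  0.0004  0.0035  0.002  -0.0018  0.0007] 14.999890923500061
((281.5, 292.5), (45.0, 39.0), 90.0) [651.7 -41.3 140. ]
150 277.5 [651.3  14.2 102. ]
165 277.5 [651.1   6.9 102. ]
180 277.5 [650.9  -0.7 102. ]
195 277.5 [650.6  -8.4 102. ]
210 278.0 [650.6 -16.3 102. ]
225 278.0 [650.4 -24.4 102. ]
```

View pics/v5.png

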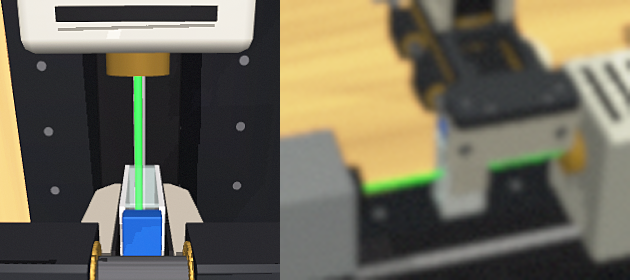

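The cell hangs in the beam between the nozzles. By the wrist camera it is about 1.7 mm too far in +x and 2 mm too high, so I'll trim that.

>>> play_rows([
  {"xyz": [-0.15, 0.15, -0.2], "angular": [0, 0, 0], "fingers": 0.1},
  {"xyz": [-0.15, 0.15, -0.2], "angular": [0, 0, 0], "fingers": 0.1},
  {"xyz": [-0.15, 0.15, -0.2], "angular": [0, 0, 0], "fingers": 0.1},
  {"xyz": [-0.15, 0.15, -0.2], "angular": [0, 0, 0], "fingers": 0.1},
  {"xyz": [-0.15, 0.15, -0.2], "angular": [0, 0, 0], "fingers": 0.1},
  {"xyz": [-0.15, 0.15, -0.2], "angular": [0, 0, 0], "fingers": 0.1},
  {"xyz": [-0.15, 0.15, -0.2], "angular": [0, 0, 0], "fingers": 0.1},
  {"xyz": [-0.15, 0.15, -0.2], "angular": [0, 0, 0], "fingers": 0.1},
])

```text
time: 11.08
ee_pos: [650.2, -43.0, 93.7]
eef_rot: [0.717, 0.698, 0.0, 0.0]
contact_force: [0.5, -0.5, -1.1]
grip_width: 0.212
grasp_force: 15.0
```

Run:
```python
from h import *
o=env.get_obs();print(o['ee_pos'],o['eef_rot'],o['grasp_force'])
c=cal('wrist');b=cams.grab_frame('wrist')[:,:,::-1].astype(int)
print(atz(c,(281.5,292.5),o['ee_pos'][2]+42.7))
m=(b[...,1]>b[...,2]+60)&(b[...,1]>b[...,0]+50);m[:,:240]=0;m[:,320:]=0
for y in(165,225):
    print(atz(c,(np.where(m[y])[0].mean(),y),102))
if abs(o['ee_pos'][0]-651)<1.6 and abs(o['ee_pos'][2]-95.3)<3: print(ticket.hand_in())
```

```text
[650.18569494 -43.00996968  93.65537056] [7.16580414e-01 6.97504488e-01 8.33066410e-06 3.31015333e-06] 14.999970942735672
[649.4 -39.7 136.4]
[651.2   8.9 102. ]
[650.3 -21.7 102. ]
the job is handed in; nothing more can be done
None
```

The job is handed in: the dimmer is level with the orange mark to about 1 mm, and the blue-stoppered cell is held still by its frosted faces in the beam at mid-gap. My last measurement put it within about 1 mm of the beam axis sideways and 2 mm in height; no verdict came back.

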